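# Put the pupils' toy cars away

### The job

Swing the project box's lid open past upright so that it stays open by itself, lift out every toy car and stand it on its wheels in the yellow tray. Only with all the cars aboard, slide the tray by its handle fully home into the grey dock, up against the back stop, and shut the lid of the emptied box; leave the other things on the bench where they are.

Things in the scene. Friction and masses are not known exactly. Their poses are not given: they have to be found in the camera images.
- dock: Grey dock fixed to the bench, no floor: the tray slides in on the bench. Origin, at bench height: where the tray's origin is when home, axes parallel. Mouth at local -x (about world +y). Rails 184 mm apart inside, 50 high, x -109 to +109 mm; back stop face x +109. Lips 46-50 mm up reach 9 mm inwards over the tray's rim: it can only slide in. Rails flare to x -149, y +-110 mm. Handle stays outside.
- tray: Loose yellow open tray on the bench, outer 218 x 178 x 40 mm (x, y, z), walls and floor 4 mm, 0.3 kg. Origin: centre of its underside; x along its length, z up. The handle is on its -x end, which starts roughly towards world +y; its +x end looks roughly at the dock's mouth.
- tray_handle (a point): Middle of the tray's bar handle: round steel bar 10 mm thick, 100 mm long along the tray's y, its axis 35 mm outside the front wall (144 mm from the tray's origin along -x), 36 mm above the bench. Can be pinched from above.
- project_box: Plywood box fixed to the bench, outer 160 x 290 x 70 mm (x, y, z), walls and floor 6 mm, with a blue lid hinged on its far (local +x) top edge; lid handle on the near (-x) side. Origin: centre of its underside. The cars start in it side by side, 54 mm apart or more (centre to centre), pointing roughly along its x.
- box_lid (a joint): Lid angle about its hinge: 0 closed, 2.1 rad at its open stop. Free hinge; lid 160 x 290 x 8 mm, 0.35 kg: it falls shut below about 1.55 rad (upright) and falls open to the stop above that. About 2 N at the handle lifts it.
- lid_handle (a point): Middle of the lid's bar handle: round steel bar 10 mm thick, 100 mm long along the box's y, in the plane of the lid, its axis 35 mm out from the lid's front edge and 195 mm from the hinge; 75 mm above the bench when closed, about 240 mm when open.
- lid_hinge (a point): Middle of the lid's hinge axis, which runs along the box's y; 71 mm above the bench; at 0 the lid reaches from it to local -x, and it opens by swinging up and over to +x.
- car_red: Pupil's toy car, may be absent. Wooden chassis 88 x 32 mm, 8 to 24 mm up; four fixed black wheels (22 mm diameter, 36 mm over outer faces, centres 29 mm before and behind the middle); red cab amidships 36 mm long, 26 mm wide, 24 to 50 mm up. Origin: centre of its underside at wheel contact; x along its length, z up. About 0.09 kg.
- car_green: Pupil's toy car, may be absent. Wooden chassis 88 x 32 mm, 8 to 24 mm up; four fixed black wheels (22 mm diameter, 36 mm over outer faces, centres 29 mm before and behind the middle); green cab amidships 36 mm long, 26 mm wide, 24 to 50 mm up. Origin: centre of its underside at wheel contact; x along its length, z up. About 0.09 kg.
- car_blue: Pupil's toy car, may be absent. Wooden chassis 88 x 32 mm, 8 to 24 mm up; four fixed black wheels (22 mm diameter, 36 mm over outer faces, centres 29 mm before and behind the middle); blue cab amidships 36 mm long, 26 mm wide, 24 to 50 mm up. Origin: centre of its underside at wheel contact; x along its length, z up. About 0.09 kg.
- car_white: Pupil's toy car, may be absent. Wooden chassis 88 x 32 mm, 8 to 24 mm up; four fixed black wheels (22 mm diameter, 36 mm over outer faces, centres 29 mm before and behind the middle); white cab amidships 36 mm long, 26 mm wide, 24 to 50 mm up. Origin: centre of its underside at wheel contact; x along its length, z up. About 0.09 kg.
- car_purple: Pupil's toy car, may be absent. Wooden chassis 88 x 32 mm, 8 to 24 mm up; four fixed black wheels (22 mm diameter, 36 mm over outer faces, centres 29 mm before and behind the middle); purple cab amidships 36 mm long, 26 mm wide, 24 to 50 mm up. Origin: centre of its underside at wheel contact; x along its length, z up. About 0.09 kg.
- glue_bottle: Bystander: white glue bottle with an orange cap, 52 mm across, 140 mm tall. Origin: at its underside.
- mug: Bystander: blue mug. Origin: at its underside.
- tape_roll: Bystander: orange roll of tape lying flat, 90 mm across. Origin: at its underside.
- screwdriver: Bystander: screwdriver lying down. Origin: in the tool, at bench height.
- hammer: Bystander: hammer lying down. Origin: in the tool, at bench height.
- offcut: Bystander: brown wooden offcut, 120 x 45 x 20 mm. Origin: at its underside.

How it is judged (in metres and radians):
On the way, in this order (a step that is already met when the one before it is completed fails the run):
1. the lid is open past its balance point and stays at its stop (value of joint box_lid above 1.9 rad), for 0.5 s.
2. every car stands on its wheels in the tray, with the tray still out of the dock (x of car_red in the frame of tray between -0.1 and 0.1 m and y of car_red in the frame of tray between -0.08 and 0.08 m and z of each of car_red, car_green, car_blue, car_white, car_purple in the frame of tray below 0.016 m and angle between each of car_red, car_green, car_blue, car_white, car_purple's own z axis and vertical below 0.2 rad and linear speed of each of car_red, car_green, car_blue, car_white, car_purple below 0.03 m/s and x of car_green in the frame of tray between -0.1 and 0.1 m and y of car_green in the frame of tray between -0.08 and 0.08 m and x of car_blue in the frame of tray between -0.1 and 0.1 m and y of car_blue in the frame of tray between -0.08 and 0.08 m and x of car_white in the frame of tray between -0.1 and 0.1 m and y of car_white in the frame of tray between -0.08 and 0.08 m and x of car_purple in the frame of tray between -0.1 and 0.1 m and y of car_purple in the frame of tray between -0.08 and 0.08 m and x of tray in the frame of dock below -0.15 m), for 0.2 s.
3. the loaded tray is fully home in the dock (x of car_red in the frame of tray between -0.1 and 0.1 m and y of car_red in the frame of tray between -0.08 and 0.08 m and z of each of car_red, car_green, car_blue, car_white, car_purple in the frame of tray below 0.016 m and angle between each of car_red, car_green, car_blue, car_white, car_purple's own z axis and vertical below 0.2 rad and linear speed of each of car_red, car_green, car_blue, car_white, car_purple below 0.03 m/s and x of car_green in the frame of tray between -0.1 and 0.1 m and y of car_green in the frame of tray between -0.08 and 0.08 m and x of car_blue in the frame of tray between -0.1 and 0.1 m and y of car_blue in the frame of tray between -0.08 and 0.08 m and x of car_white in the frame of tray between -0.1 and 0.1 m and y of car_white in the frame of tray between -0.08 and 0.08 m and x of car_purple in the frame of tray between -0.1 and 0.1 m and y of car_purple in the frame of tray between -0.08 and 0.08 m and x of tray in the frame of dock above -0.008 m and y of tray in the frame of dock between -0.008 and 0.008 m and height (world z) of tray below 0.006 m and angle between the x axis of tray and the x axis of dock, either way round below 0.06 rad and linear speed of tray below 0.02 m/s), for 0.2 s.
At the end, for the whole second after the job is handed in: Every car present stands on its wheels in the tray (tilt under 0.2 rad, on the tray's floor), the tray is in the dock within 8 mm of fully home and square to it, all at rest, and the box's lid is shut (under 0.08 rad) (all of step 3 and value of joint box_lid below 0.08 rad); the robot touches nothing.
It fails at once if a bystander is moved more than 4 cm (distance of any of glue_bottle, mug, tape_roll, screwdriver, hammer, offcut from where it was at the start of the episode above 0.04 m).
Of car_red, car_green, car_blue, car_white, car_purple only 3 to 5 are there at a start; the rules pass over those that are not, and their reading is None.
At some moment in a run one of tray, car_red, car_green, car_blue, car_white, car_purple may be knocked a few centimetres aside while the robot is not near it.
Once in a run the grip may slacken for a moment while it holds something.
It also fails if it takes over 208 s, if anything falls off the work surface, if the arm or the gripper's body presses on something with over 40 N, if the wrist force passes 120 N, or if a joint passes its speed limit or range.

### The arm

A 7-joint arm with a two-finger parallel gripper is mounted at the origin on the work surface. World frame = base frame: x ahead of the robot, y to its left, z up, the work surface at z = 0. Lengths are in m, angles in degrees, forces in N, time in s.
With the tool pointing down it reaches from about 0.425 to 0.875 m from the base axis. Payload 4.7 kg.
Tool frame: the origin (TCP) lies between the finger pads; the fingertips stand 19 mm ahead of it and the grasp point (between the pads) is the TCP; z points along the fingers, x is the direction in which the jaws open and shut, and the axes are right-handed (so a half turn about z gives the same grasp; the last joint's range is limited). The gripper opens to 85 mm and grips with 20 to 120 N. Pads are 22 mm wide; open, the fingers measure 114 mm over their backs; the gripper's body (76 mm by 85 mm) begins 54 mm behind the grasp point. The pads swing forward as they close: fully open they stand 13 mm farther back than shut.
Start: joints at [70.995, 18.392, -4.016, 83.108, 1.295, 78.541, -3.26], TCP at [0.22, -0.612, 0.25] pointing down, gripper open.
Joint ranges: [-163.93, 163.93], [-17.29, 119.83], [-79.2, 71.16], [3.27, 140.29], [-89.18, 269.18], [5.43, 117.66], [-154.24, 154.24]. Speed limits (degrees/s): [147.25, 147.25, 180, 180, 180, 180, 180].

### API

Orientations are given as [roll, pitch, yaw] about the fixed x, y, z axes, in that order (R = Rz(yaw) Ry(pitch) Rx(roll)).
In Python, from cell import env, claw, ik, optics, job gives the robot as it stands. Calls block until the motion is done:
- env.movep(position, orientation): joint-space move of the TCP to a pose.
- env.servo_line(position, orientation=None, velocity=0.15, f_stop=None): straight line of the TCP; orientation=None keeps the orientation; velocity is the mean speed in m/s. With f_stop (N) it stops when the force on the tool has changed by that much, and returns True; else False.
- env.move_joints(angles): joint-space move.
- claw.gripper_to(opening, strength=None): finger opening in m; strength is the grip in N (None keeps the last); returns when the fingers have stopped.
- env.dwell(seconds).
- ik(position, orientation): joint angles nearest the present ones, or None.
- env.sense(): the state.
- optics.grab_frame(name): name is "scene" or "top" or "wrist"; returns (picture, depth): 400x640x3 uint8, red, green, blue; 400x640 float32, m along the optical axis (not along the pixel's ray), 0 where there is no reading.
- optics.camera_model(name): a dict with "fovy" (degrees; the focal length in pixels is half the picture's height over the tangent of half this angle, whatever the lens; pixels are square), "cx", "cy" (the principal point, pixels), "position" and "orientation" of the camera in the world; the wrist camera has in their place "T_tool_cam" (4x4, takes a point from camera to tool coordinates, whose origin is the TCP and whose axes are the tool frame's). Camera axes: x right, y down, z forward; pixel columns grow to the right and rows downward; lengths in m; the calibration is good to about 2 mm. A picture is of the moment at which its call begins: read the wrist's pose just before it. camera_model takes no time and is no camera call.
A pose or a line that the arm cannot do raises env.Unreachable and nothing moves.
- job.sign_off(): hands the job in, once; it reports no verdict.
The state is a dict: "t": time; "joint_positions": joint angles; "qvel": joint speeds; "effort": joint torques, N m; "ee_pos": TCP position; "ee_rot": TCP orientation; "wrist_force": force on the tool from outside, world axes, zero at the start; "torque": the same for the moment, N m; "finger_gap": finger opening in m.
Only numpy, scipy, OpenCV 4.12 (cv2) and the standard library are available. Lean on these libraries where they do the work, as an engineer would, in place of code of your own. Each camera call takes 0.05 s, during which the arm holds its last target. There are 200 camera calls.

## Working session

There is one attempt and no reset: what is moved stays moved. The work goes in short steps, each a Python script; the robot and the scene stay as the last script left them, time stands still between calls to the robot, and variables do not carry over. Pictures are saved under pics/ and viewed, about 12 in all and at most 16, crops included, and the job is handed in when it is done.

```bash
ls; mkdir -p pics; cat > h.py <<'E'
import numpy as np, cv2
from cell import env, claw, ik, optics, job
from scipy.spatial.transform import Rotation as R
def Rm(o):
    o=np.array(o,float)
    return o if o.shape==(3,3) else (R.from_quat(o).as_matrix() if o.size==4 else R.from_euler('xyz',o,degrees=True).as_matrix())
def cam(name):
    m=optics.camera_model(name); f=200/np.tan(np.radians(m['fovy'])/2)
    if name=='wrist':
        s=env.sense(); T=np.eye(4); T[:3,:3]=Rm(s['ee_rot']); T[:3,3]=s['ee_pos']; T=T@np.array(m['T_tool_cam'])
    else:
        T=np.eye(4); T[:3,:3]=Rm(m['orientation']); T[:3,3]=m['position']
    return f,m['cx'],m['cy'],T
def shot(name,save=None):
    c=cam(name); p,d=optics.grab_frame(name)
    if save: cv2.imwrite('pics/'+save,p[:,:,::-1])
    return p,d,c
def ray(c,u,v,z):
    f,cx,cy,T=c; r=T[:3,:3]@np.array([(u-cx)/f,(v-cy)/f,1]); return T[:3,3]+r*(z-T[2,3])/r[2]
def pts(d,c):
    f,cx,cy,T=c; v,u=np.indices(d.shape); P=np.stack([(u-cx)/f*d,(v-cy)/f*d,d],-1)
    return P@T[:3,:3].T+T[:3,3]
E
python3 - <<'E'
from h import *
for n in('scene','top','wrist'): print(n,optics.camera_model(n))
print(env.sense())
shot('top','top0.png');shot('scene','scene0.png')
E
```

```text
pics
scene {'fovy': 51.725087080406226, 'cx': 323.02139504652547, 'cy': 201.95388971036283, 'position': array([ 1.64578671, -0.3381104 ,  0.88049699]), 'orientation': array([-125.36734517,   -1.37656469,   73.28742336])}
top {'fovy': 46.92653544227805, 'cx': 318.31168711643426, 'cy': 200.39156635172324, 'position': array([0.41830104, 0.00353059, 1.67072065]), 'orientation': array([-175.43708217,    0.38764443,  -90.57608799])}
wrist {'fovy': 61.362195106930045, 'cx': 317.4963681856178, 'cy': 199.36208008012204, 'T_tool_cam': array([[ 9.99999513e-01, -9.70121625e-04,  1.78823239e-04,
        -7.13344599e-04],
       [ 8.63043385e-04,  9.48187313e-01,  3.17710676e-01,
        -8.10291475e-02],
       [-4.77775924e-04, -3.17710367e-01,  9.48187689e-01,
        -1.23563054e-01],
       [ 0.00000000e+00,  0.00000000e+00,  0.00000000e+00,
         1.00000000e+00]])}
{'t': 0.0, 'joint_positions': array([70.99361993, 18.43990377, -4.0154486 , 83.17652493,  1.29552564,
       78.53752685, -3.26132364]), 'qvel': array([0.03960234, 0.03359832, 0.03530394, 0.02643757, 0.02238134,
       0.01098562, 0.05422749]), 'effort': array([-4.52420290e-04, -4.93578744e+01, -3.82536873e-01, -3.14331722e+01,
        1.28799345e-02,  1.13058445e-02, -1.03664669e-05]), 'ee_pos': array([ 0.22011561, -0.61106992,  0.24919964]), 'ee_rot': array([ 1.79993806e+02,  1.08685490e-01, -7.01851375e+01]), 'wrist_force': array([ 0.03967959, -0.28795108,  0.34341793]), 'torque': array([-0.06417576, -0.03553762,  0.0135365 ]), 'finger_gap': 0.085482383672925}
```

View pics/top0.png

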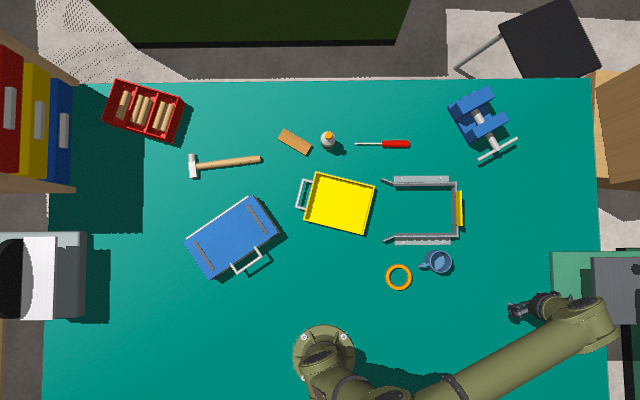

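View pics/scene0.png

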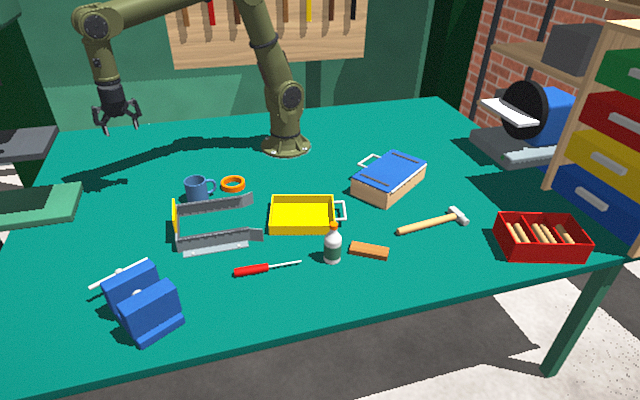

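```bash
cat > m.py <<'E'
from h import *
p,d,c=shot('top'); P=pts(d,c); hsv=cv2.cvtColor(p,cv2.COLOR_RGB2HSV)
H,S,V=[hsv[...,i].astype(int) for i in range(3)]
def roi(a,b,e,f):
    m=np.zeros(H.shape,bool); m[b:f,a:e]=1; return m
def rect(m,n):
    q=P[m&(d>0)]; 
    if len(q)<5: print(n,'none'); return
    z=np.median(q[:,2]); (x,y),s,a=cv2.minAreaRect(q[:,:2].astype(np.float32)); print(n,len(q),'ctr',round(x,4),round(y,4),'size',np.round(s,4),'ang',round(a,2),'z',round(z,4)); return x,y
ye=(H>20)&(H<35)&(S>120)
# plane-cast rectangles from pixel contours
def prect(m,n,z):
    cs,_=cv2.findContours(m.astype(np.uint8),0,2); k=max(cs,key=cv2.contourArea)[:,0]
    q=np.array([ray(c,u,v,z)[:2] for u,v in k],np.float32); r=cv2.minAreaRect(q); print(n,'plane',np.round(r[0],4),np.round(r[1],4),round(r[2],2)); print(np.round(cv2.boxPoints(r),3).tolist())
t=ye&roi(290,160,385,245); prect(t,'tray',.04); rect(t&(P[...,2]>.03),'trayrim')
l=(H>100)&(H<125)&(S>90)&(V>80)&roi(175,185,295,290); prect(l,'lid',.077); rect(l,'lid')
wh=(S<60)&(V>150)
rect(wh&roi(225,240,275,280)&(P[...,2]>.05),'lidhandle')
rect(wh&roi(290,170,318,215)&(P[...,2]>.02),'trayhandle')
for n,b in (('railtop',(380,170,470,188)),('railbot',(380,232,470,250))): rect(roi(*b)&(P[...,2]>.04)&(P[...,2]<.06),n)
rect(roi(445,170,470,250)&(P[...,2]>.02),'backall'); rect(roi(450,192,470,230)&ye,'stop')
for n,b in (('bottle',(318,125,340,155)),('mug',(415,245,460,280)),('tape',(380,260,415,295)),('offcut',(270,125,318,160)),('hammer',(180,148,270,185)),('driver',(350,135,415,155))): rect(roi(*b)&(P[...,2]>.008),n)
E
python3 m.py; python3 - <<'E'
import cv2
p=cv2.imread('pics/top0.png')
cv2.imwrite('pics/crop0.png',cv2.resize(p[150:290,175:475],None,fx=2.6,fy=2.6,interpolation=cv2.INTER_CUBIC))
E
```

```text
tray plane [ 0.5398 -0.0581] [0.2215 0.179 ] 75.27
[[0.42500001192092896, -0.1420000046491623], [0.5979999899864197, -0.18799999356269836], [0.6539999842643738, 0.026000000536441803], [0.48100000619888306, 0.07199999690055847]]
trayrim 297 ctr 0.5403 -0.0592 size [0.2195 0.1788] ang 75.2 z 0.0403
lid plane [0.4227 0.3184] [0.16   0.2884] 34.25
[[0.2750000059604645, 0.3930000066757202], [0.43799999356269836, 0.15399999916553497], [0.5699999928474426, 0.24400000274181366], [0.40799999237060547, 0.4830000102519989]]
lid 3641 ctr 0.4233 0.3273 size [0.1722 0.3032] ang 34.15 z 0.0793
lidhandle 123 ctr 0.3432 0.2643 size [0.0459 0.1075] ang 34.71 z 0.0798
trayhandle 110 ctr 0.5731 0.0661 size [0.0381 0.1088] ang 75.07 z 0.0403
railtop 279 ctr 0.6052 -0.3418 size [0.2647 0.023 ] ang 86.28 z 0.0498
railbot 297 ctr 0.4228 -0.3435 size [0.0253 0.2662] ang 3.22 z 0.0512
backall 451 ctr 0.5129 -0.4547 size [0.0483 0.1913] ang 88.34 z 0.0534
stop 216 ctr 0.5132 -0.4859 size [0.1166 0.0396] ang 0.78 z 0.0854
bottle 237 ctr 0.7756 -0.0254 size [0.0703 0.1028] ang 84.73 z 0.0932
mug 413 ctr 0.3217 -0.4022 size [0.1454 0.1174] ang 84.66 z 0.0514
tape 273 ctr 0.2739 -0.2665 size [0.1136 0.1189] ang 3.63 z 0.0234
offcut 462 ctr 0.7645 0.1059 size [0.165  0.1226] ang 89.39 z 0.02
hammer 719 ctr 0.6806 0.3575 size [0.3183 0.1327] ang 89.24 z 0.0234
driver 275 ctr 0.7495 -0.2241 size [0.0695 0.2324] ang 4.74 z 0.0209
```

View pics/crop0.png

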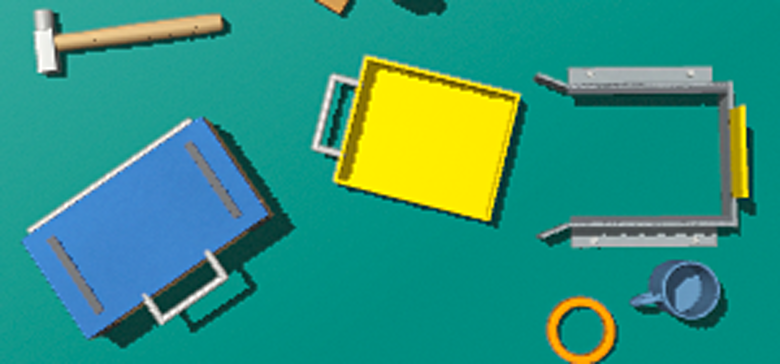

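```bash
cat >> h.py <<'E'
BX=np.array([0.4227,0.3184]); BY=34.25
def box(x,y,z):
    a=np.radians(BY); return np.array([BX[0]+x*np.cos(a)-y*np.sin(a),BX[1]+x*np.sin(a)+y*np.cos(a),z])
def down(yaw,tilt=0):  # tilt about tool y before yaw: +tilt swings the fingers toward local -x (body toward +x)
    return (R.from_euler('z',yaw,degrees=True)*R.from_euler('y',tilt,degrees=True)*R.from_euler('x',180,degrees=True)).as_euler('xyz',degrees=True)
def hand(th,r=0.195,dz=0.0): # lid handle at lid angle th(deg)
    t=np.radians(th); return box(0.08-r*np.cos(t),0,0.071+0.004+r*np.sin(t)+dz)
E
python3 - <<'E'
from h import *
for yaw in (BY,BY-180):
  for tilt in (-30,-15,0,15,30,45):
    tl=tilt
    q=[ik(hand(th),down(yaw,tl)) for th in (0,30,60,90,110,120)]
    o=Rm(down(yaw,tl))[:,2]
    print(yaw,tilt,np.round(o,2),[x is not None for x in q], ik(hand(0,dz=.08),down(yaw,tl)) is not None, None if q[0] is None else np.round(q[0]))
E
```

```text
34.25 -30 [ 0.41  0.28 -0.87] [False, False, False, True, True, True] False None
34.25 -15 [ 0.21  0.15 -0.97] [True, True, True, True, True, True] False [ 11. -14. -49. 136. -14.  39.   5.]
34.25 0 [ 0. -0. -1.] [True, True, True, True, True, True] True [ 17.   3. -58. 125.   3.  54.  -9.]
34.25 15 [-0.21 -0.15 -0.97] [True, True, True, True, True, True] True [ 21.  28. -71. 114.  23.  74. -27.]
34.25 30 [-0.41 -0.28 -0.87] [True, True, True, True, True, False] True [ 16.  51. -77. 103.  34.  94. -39.]
34.25 45 [-0.58 -0.4  -0.71] [True, True, False, False, False, False] True [  2.  49. -58.  94.  22. 102. -31.]
-145.75 -30 [-0.41 -0.28 -0.87] [True, True, True, False, False, False] True [ 12.  43. -68. 103.  27.  90. 148.]
-145.75 -15 [-0.21 -0.15 -0.97] [True, False, True, True, True, True] False [ 23.  32. -75. 114.  26.  75. 150.]
-145.75 0 [-0.  0. -1.] [False, False, False, True, True, True] False None
-145.75 15 [ 0.21  0.15 -0.97] [False, False, False, False, True, True] False None
-145.75 30 [ 0.41  0.28 -0.87] [False, False, False, False, False, True] False None
-145.75 45 [ 0.58  0.4  -0.71] [False, False, False, True, True, False] False None
```

```bash
cat > s1.py <<'E'
from h import *
o=down(BY,8)
env.movep(hand(0,dz=.09),o); print(env.sense()['t'])
claw.gripper_to(.030,40)
print('stop',env.servo_line(hand(0),o,.12,f_stop=8), env.sense()['ee_pos'],hand(0))
claw.gripper_to(0,40); s=env.sense(); print('gap',s['finger_gap'],s['t'])
if s['finger_gap']>.006:
    for th in range(10,112,10):
        env.servo_line(hand(th),o,.15)
        s=env.sense(); print(th,round(s['finger_gap'],4),np.round(s['wrist_force'],1),round(s['t'],1))
E
python3 s1.py
```

```text
3.2167
stop False [0.32801043 0.25413029 0.07558277] [0.32764218 0.25367743 0.075     ]
gap 0.008499400302406894 5.0083
10 0.0086 [-0.6  0.3 -2.2] 5.4
20 0.0082 [ 2.3  1.  -2.3] 5.8
30 0.0085 [ 2.5  1.1 -3.2] 6.1
40 0.008 [ 1.2  0.4 -4.3] 6.5
50 0.0083 [ 0.1 -1.2 -0.6] 6.9
60 0.0087 [-2.9 -4.6  4.8] 7.3
70 0.0082 [-1.3 -4.3  7. ] 7.6
80 0.0082 [ 0.4 -3.   5.6] 8.0
90 0.0083 [ 1.  -2.1  4. ] 8.4
100 0.0082 [ 0.1 -0.8  2. ] 8.8
110 0.0084 [ 1.7 -1.   1.7] 9.1
```

```bash
python3 - <<'E'
from h import *
claw.gripper_to(.030)
p=env.sense()['ee_pos']; o=down(BY,8)
env.servo_line(p+[0,0,.09],o,.2)
for y in (BY+90,BY-90):
    print(y,[ik(box(x,yy,z),down(y)) is not None for x,yy,z in ((0,0,.3),(0,.11,.05),(0,-.11,.05),(0,.11,.15),(0,-.11,.15))])
env.movep(box(-.02,0,.27),down(BY+90)); 
shot('wrist','w1.png'); shot('top','top1.png'); s=env.sense(); print(s['t'],s['joint_positions'],s['wrist_force'])
import cv2
a=cv2.imread('pics/w1.png');b=cv2.imread('pics/top1.png')[150:320,150:480]
b=cv2.resize(b,(640,330)); cv2.imwrite('pics/c1.png',cv2.resize(np.vstack([a,b]),None,fx=.8,fy=.8))
E
```

```text
124.25 [True, True, True, True, True]
-55.75 [True, True, True, True, True]
11.7333 [ 25.86955242   6.33034576 -69.15737865  99.29004651   5.99536134
  78.47965855  79.87150105] [-0.2737159  -0.18918543 -0.51699238]
```

View pics/c1.png

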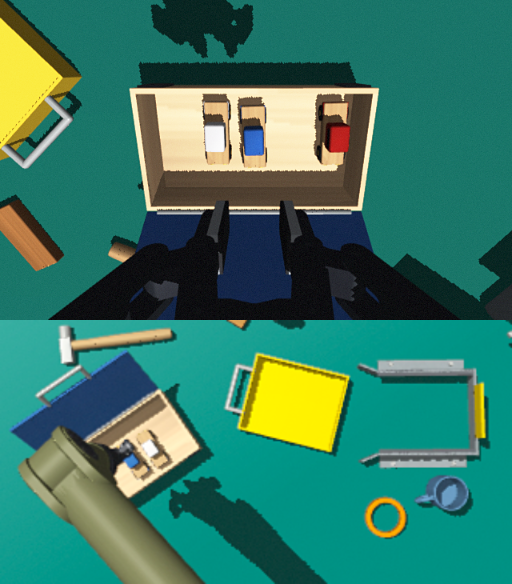

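```bash
cat >> h.py <<'E'
def blobs(P,p,ctr,yaw,hx,hy,z0,z1,zb0,amin=60):
    """cabs within a rectangle: local pos, chassis angle, colour; heights above support z0..z1, chassis band from zb0"""
    a=np.radians(yaw); D=P[...,:2]-np.array(ctr[:2]); x=D[...,0]*np.cos(a)+D[...,1]*np.sin(a); y=-D[...,0]*np.sin(a)+D[...,1]*np.cos(a)
    ins=(abs(x)<hx)&(abs(y)<hy); out=[]
    n,l,st,_=cv2.connectedComponentsWithStats((ins&(P[...,2]>z0)&(P[...,2]<z1)).astype(np.uint8))
    for i in range(1,n):
        if st[i,4]<amin: continue
        m=l==i; cx,cy=(x[m].min()+x[m].max())/2,(y[m].min()+y[m].max())/2
        (u,v),s,r=cv2.minAreaRect(np.c_[x[m],y[m]].astype(np.float32)); 
        if s[0]<s[1]: r+=90; s=s[::-1]
        r=(r+90)%180-90
        w=ins&(abs(x-u)<.06)&(abs(y-v)<.025)&(P[...,2]>zb0)&(P[...,2]<z1)
        (u2,v2),s2,r2=cv2.minAreaRect(np.c_[x[w],y[w]].astype(np.float32))
        if s2[0]<s2[1]: r2+=90; s2=s2[::-1]
        r2=(r2+90)%180-90
        out.append(dict(xy=(u,v),size=s,ang=r,chas=(u2,v2),csize=s2,cang=r2,rgb=np.median(p[m],0).astype(int),z=np.median(P[m][:,2])))
    return out
def show(bs):
    for b in bs: print({k:np.round(v,3).tolist() for k,v in b.items()})
E
python3 - <<'E'
from h import *
p,d,c=shot('wrist'); P=pts(d,c)
show(blobs(P,p,BX,BY,.072,.137,.045,.065,.022))
# box rim check: points at z .06-.075 within outer region
q=P[(P[...,2]>.066)&(P[...,2]<.075)&(np.hypot(P[...,0]-BX[0],P[...,1]-BX[1])<.2)&(d>0)]
r=cv2.minAreaRect(q[:,:2].astype(np.float32)); print(len(q),r)
# tray rim from wrist and dock later
E
```

```text
{'xy': [-0.017, -0.051], 'size': [0.036, 0.027], 'ang': -0.513, 'chas': [-0.017, -0.051], 'csize': [0.089, 0.036], 'cang': -0.292, 'rgb': [245, 245, 246], 'z': 0.056}
{'xy': [-0.016, 0.11], 'size': [0.036, 0.026], 'ang': 1.488, 'chas': [-0.016, 0.111], 'csize': [0.089, 0.037], 'cang': 1.313, 'rgb': [187, 32, 30], 'z': 0.056}
{'xy': [-0.012, -0.0], 'size': [0.036, 0.026], 'ang': 0.868, 'chas': [-0.011, -0.0], 'csize': [0.089, 0.036], 'cang': 1.922, 'rgb': [50, 105, 200], 'z': 0.056}
6643 ((0.4232436716556549, 0.31942999362945557), (0.1641760766506195, 0.29092633724212646), 34.200950622558594)
```

```bash
cat >> h.py <<'E'
COL=dict(white=(245,245,246),red=(187,32,30),blue=(50,105,200))
def tray_pose():
    p,d,c=shot('top'); P=pts(d,c); hsv=cv2.cvtColor(p,cv2.COLOR_RGB2HSV)
    m=(hsv[...,0]>20)&(hsv[...,0]<35)&(hsv[...,1]>120)&(P[...,2]>.03)&(P[...,2]<.05)&(P[...,1]>-.40)&(P[...,1]<.15)&(P[...,0]>.35)&(P[...,0]<.75)
    q=P[m][:,:2].astype(np.float32); (x,y),s,a=cv2.minAreaRect(q)
    if s[0]<s[1]: a+=90; s=s[::-1]
    while a>-45: a-=180
    print('tray',round(x,4),round(y,4),np.round(s,3),round(a,2)); return np.array([x,y]),a
def loc(ctr,yaw,x,y,z):
    a=np.radians(yaw); return np.array([ctr[0]+x*np.cos(a)-y*np.sin(a),ctr[1]+x*np.sin(a)+y*np.cos(a),z])
def st(*a):
    s=env.sense(); print(*a,'t',round(s['t'],1),'gap',round(s['finger_gap'],4),'F',np.round(s['wrist_force'],1)); return s
def carry(col,guess,ty,tx=0):
    claw.gripper_to(.050,60)
    env.movep(box(guess[0],guess[1],.2),down(BY))
    p,d,c=shot('wrist',f'pick_{col}.png'); bs=blobs(pts(d,c),p,BX,BY,.072,.137,.045,.065,.022)
    bs=[b for b in bs if np.abs(b['rgb']-np.array(COL[col])).max()<60]; show(bs)
    assert len(bs)==1
    b=bs[0]; a=b['cang'] if abs(b['cang'])<20 else b['ang']; x,y=b['xy']; o=down(BY+a)
    env.servo_line(box(x,y,.11),o,.25)
    if env.servo_line(box(x,y,.052),o,.12,f_stop=8): return st('contact')
    claw.gripper_to(0,60); s=st('grip')
    assert abs(s['finger_gap']-.036)<.005
    env.servo_line(box(x,y,.17),o,.25); s=st('lift')
    if s['finger_gap']<.03: return print('LOST')
    T,ya=tray_pose(); o2=down(ya+180)
    env.movep(loc(T,ya,tx,ty,.15),o2); s=st('over')
    if s['finger_gap']<.03: return print('LOST')
    env.servo_line(loc(T,ya,tx,ty,.09),o2,.25)
    print('touch',env.servo_line(loc(T,ya,tx,ty,.0505),o2,.08,f_stop=6)); s=st('down'); print(s['ee_pos'])
    if s['finger_gap']<.03: return print('LOST')
    claw.gripper_to(.050); env.servo_line(loc(T,ya,tx,ty,.2),o2,.25); st('done')
E
python3 - <<'E'
from h import *
T,ya=tray_pose()
print([ik(loc(T,ya,0,y,z),down(ya+180)) is not None for y in (-.052,.052) for z in (.05,.2)])
carry('red',(-.016,.11),.052)
p,d,c=shot('wrist','w2.png')
E
```

```text
tray 0.5402 -0.0593 [0.22  0.179] -104.7
[True, True, True, True]
{'xy': [-0.016, 0.111], 'size': [0.036, 0.027], 'ang': 0.773, 'chas': [-0.016, 0.111], 'csize': [0.089, 0.036], 'cang': 1.579, 'rgb': [188, 34, 31], 'z': 0.056}
grip t 15.3 gap 0.0352 F [ 0.5 -0.2  5.5]
lift t 15.9 gap 0.0348 F [-0.8  0.2 -1.4]
tray 0.5402 -0.0593 [0.219 0.179] -104.8
over t 17.9 gap 0.0347 F [-0.1  0.5 -1.4]
touch True
down t 18.7 gap 0.0346 F [-0.3 -0.3  5.8]
[ 0.59001625 -0.07283157  0.0513897 ]
done t 19.8 gap 0.0501 F [-0.2 -0.7 -0.2]
```

View pics/w2.png

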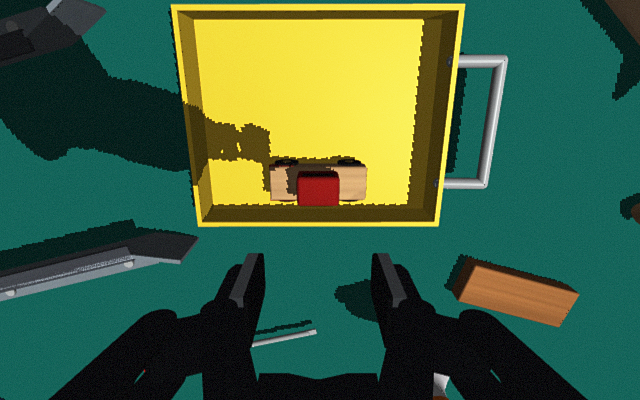

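```bash
python3 - <<'E'
from h import *
carry('blue',(-.012,0),0.0)
E
```

```text
{'xy': [-0.012, 0.0], 'size': [0.035, 0.027], 'ang': 0.613, 'chas': [-0.011, -0.0], 'csize': [0.089, 0.036], 'cang': 1.733, 'rgb': [48, 100, 192], 'z': 0.056}
grip t 23.1 gap 0.035 F [-0.4  0.6  5.1]
lift t 23.7 gap 0.0349 F [-0.5 -0.1 -1.2]
tray 0.5401 -0.0591 [0.219 0.178] -104.77
over t 25.2 gap 0.035 F [ 0.3  0.4 -0.2]
touch True
down t 26.1 gap 0.0348 F [-2.5  0.1  6.3]
[ 0.53963435 -0.05944304  0.0512764 ]
done t 27.1 gap 0.0498 F [-0.3  0.9  0.2]
```

```bash
python3 - <<'E'
from h import *
carry('white',(-.017,-.051),-.052)
T,ya=tray_pose()
env.movep(loc(T,ya,0,-.02,.27),down(ya+180))
p,d,c=shot('wrist','w3.png'); show(blobs(pts(d,c),p,T,ya,.107,.087,.044,.07,.02))
E
```

```text
{'xy': [-0.017, -0.05], 'size': [0.035, 0.026], 'ang': -0.183, 'chas': [-0.017, -0.051], 'csize': [0.089, 0.036], 'cang': -0.376, 'rgb': [244, 243, 245], 'z': 0.056}
grip t 30.1 gap 0.0348 F [0.4 0.9 5.9]
lift t 30.7 gap 0.035 F [-0.2 -0.4 -1.1]
tray 0.5403 -0.0591 [0.219 0.179] -104.78
over t 32.0 gap 0.0349 F [-0.3  0.1 -0.3]
touch True
down t 32.9 gap 0.0348 F [-1.6 -0.5  7.3]
[ 0.48963794 -0.04627354  0.05123   ]
done t 34.0 gap 0.0498 F [ 0.2 -0.2 -0.6]
tray 0.5403 -0.0592 [0.219 0.179] -104.75
{'xy': [0.006, -0.03], 'size': [0.036, 0.027], 'ang': 3.86, 'chas': [0.005, -0.025], 'csize': [0.091, 0.046], 'cang': 3.834, 'rgb': [240, 239, 241], 'z': 0.054}
{'xy': [0.002, 0.006], 'size': [0.036, 0.026], 'ang': 4.404, 'chas': [0.003, 0.002], 'csize': [0.092, 0.046], 'cang': 2.853, 'rgb': [44, 93, 180], 'z': 0.054}
{'xy': [0.001, 0.051], 'size': [0.035, 0.026], 'ang': 0.008, 'chas': [0.0, 0.048], 'csize': [0.089, 0.044], 'cang': 0.092, 'rgb': [163, 27, 25], 'z': 0.054}
```

View pics/w3.png

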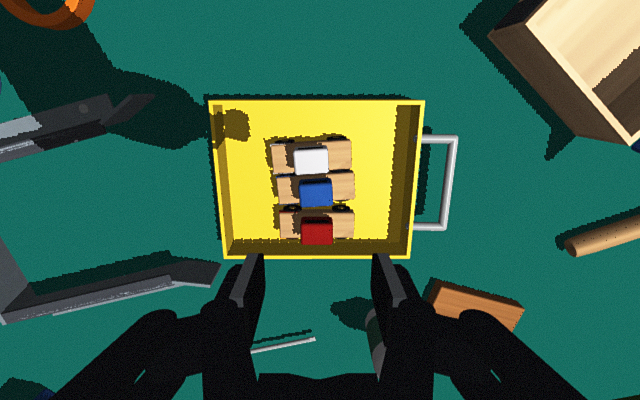

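```bash
python3 - <<'E'
from h import *
env.movep([.50,-.30,.33],down(88))
p,d,c=shot('wrist','w4.png'); P=pts(d,c)
def dock(P,d,n):
    z=P[...,2]; m=(d>0)&(z>.044)&(z<.054)&(P[...,0]>.36)&(P[...,0]<.68)&(P[...,1]<-.23)&(P[...,1]>-.43)
    q=P[m][:,:2]; out=[]
    for side in (1,-1):
        s=q[(q[:,0]-.514)*side>.04]; e=[]
        for y in np.arange(-.42,-.25,.008):
            k=s[abs(s[:,1]-y)<.004]
            if len(k)>3: e.append((y,k[:,0].min(),k[:,0].max()))
        e=np.array(e); print(n,side,len(e)); print(np.round(e[::3],4).tolist())
        for j in (1,2): 
            f=np.polyfit(e[:,0],e[:,j],1); print('  line x=%.4f%+.4f*(y+.34) yaw %.2f'%(np.polyval(f,-.34),f[0],-90-np.degrees(np.arctan(f[0]))))
    # back stop front face
    b=P[(d>0)&(z>.025)&(abs(P[...,0]-.514)<.075)&(P[...,1]<-.40)&(P[...,1]>-.52)]
    for x in (-.06,-.03,0,.03,.06):
        k=b[abs(b[:,0]-.514-x)<.008]; print('  back',x,[ (round(h,2),round(k[(abs(k[:,2]-h)<.01)][:,1].max(),4)) for h in (.035,.05,.065,.08) if (abs(k[:,2]-h)<.01).sum()>2])
dock(P,d,'wrist')
p,d,c=shot('top','top2.png'); dock(pts(d,c),d,'top')
E
```

```text
wrist 1 22
[[-0.42, 0.5951, 0.6109], [-0.396, 0.5955, 0.6107], [-0.372, 0.5953, 0.6116], [-0.348, 0.5955, 0.6103], [-0.324, 0.5962, 0.6111], [-0.3, 0.5956, 0.6107], [-0.276, 0.5963, 0.612], [-0.252, 0.5961, 0.6114]]
  line x=0.5957+0.0055*(y+.34) yaw -90.32
  line x=0.6108+0.0034*(y+.34) yaw -90.19
wrist -1 22
[[-0.42, 0.4152, 0.4296], [-0.396, 0.3687, 0.4292], [-0.372, 0.3601, 0.4299], [-0.348, 0.4154, 0.4297], [-0.324, 0.4151, 0.4294], [-0.3, 0.4159, 0.4302], [-0.276, 0.4156, 0.43], [-0.252, 0.4155, 0.4296]]
  line x=0.4007+0.2935*(y+.34) yaw -106.36
  line x=0.4297+0.0036*(y+.34) yaw -90.21
  back -0.06 [(0.04, np.float64(-0.4682)), (0.05, np.float64(-0.4683)), (0.07, np.float64(-0.4681)), (0.08, np.float64(-0.4679))]
  back -0.03 [(0.04, np.float64(-0.468)), (0.05, np.float64(-0.4684)), (0.07, np.float64(-0.4681)), (0.08, np.float64(-0.4681))]
  back 0 [(0.04, np.float64(-0.4683)), (0.05, np.float64(-0.4683)), (0.07, np.float64(-0.4683)), (0.08, np.float64(-0.4683))]
  back 0.03 [(0.04, np.float64(-0.4684)), (0.05, np.float64(-0.4686)), (0.07, np.float64(-0.4685)), (0.08, np.float64(-0.4684))]
  back 0.06 [(0.04, np.float64(-0.4684)), (0.05, np.float64(-0.4688)), (0.07, np.float64(-0.4687)), (0.08, np.float64(-0.4688))]
top 1 20
[[-0.404, 0.5975, 0.6092], [-0.38, 0.5979, 0.6084], [-0.356, 0.5981, 0.6096], [-0.332, 0.5983, 0.6094], [-0.308, 0.5986, 0.6097], [-0.284, 0.5988, 0.6103], [-0.26, 0.5997, 0.61]]
  line x=0.5985+0.0121*(y+.34) yaw -90.70
  line x=0.6091+0.0129*(y+.34) yaw -90.74
top -1 17
[[-0.38, 0.4185, 0.4291], [-0.356, 0.4188, 0.4292], [-0.332, 0.4155, 0.4295], [-0.308, 0.4157, 0.4298], [-0.284, 0.416, 0.4265], [-0.26, 0.4162, 0.4302]]
  line x=0.4178-0.0230*(y+.34) yaw -88.68
  line x=0.4293-0.0007*(y+.34) yaw -89.96
  back -0.06 []
  back -0.03 []
  back 0 []
  back 0.03 []
  back 0.06 []
```

View pics/w4.png

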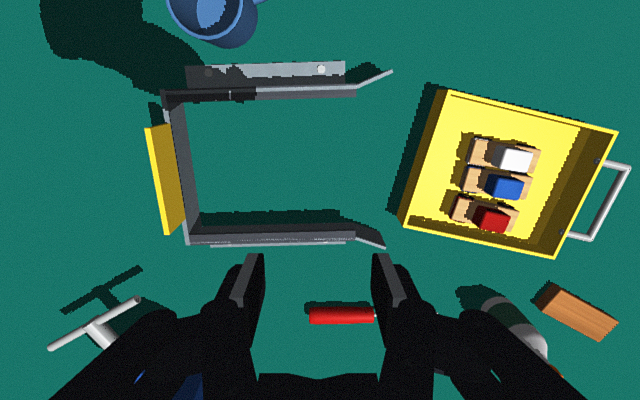

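```bash
cat >> h.py <<'E'
DK=np.array([.5126,-.359]); DY=-90.25
def hp(T,ya,z=.037): return loc(T,ya,-.144,0,z)
E
python3 - <<'E'
from h import *
T,ya=tray_pose()
claw.gripper_to(.030,90)
env.movep(hp(T,ya,.14),down(ya+180))
print(env.servo_line(hp(T,ya),down(ya+180),.12,f_stop=8)); claw.gripper_to(0,90); s=st('grip')
assert s['finger_gap']>.006
G=np.array([DK[0],-.075])
for k in (.25,.5,.75,1):
    C=T+(G-T)*k; a=ya+(DY-ya)*k
    env.servo_line(hp(C,a),down(a+180),.04); st(k)
T2,y2=tray_pose(); s=env.sense(); print(s['ee_pos'],s['ee_rot'])
p,d,c=shot('wrist','w5.png')
shot('top','top3.png'); b=cv2.imread('pics/top3.png')[130:300,250:490]; cv2.imwrite('pics/c3.png',cv2.resize(b,None,fx=3,fy=3))
E
```

```text
tray 0.5402 -0.0592 [0.219 0.179] -104.76
False
grip t 38.9 gap 0.0067 F [-2.4 -1.4  5.5]
0.25 t 39.5 gap 0.0068 F [2.4 2.1 6.2]
0.5 t 40.0 gap 0.007 F [2.6 2.7 6.9]
0.75 t 40.6 gap 0.0069 F [2.5 3.  6.5]
1 t 41.1 gap 0.0068 F [3.2 1.8 7.4]
tray 0.5165 -0.0744 [0.217 0.178] -88.74
[0.5138849  0.07002486 0.03801249] [ 1.79841077e+02 -7.24033454e-02  8.99026527e+01]
```

View pics/c3.png

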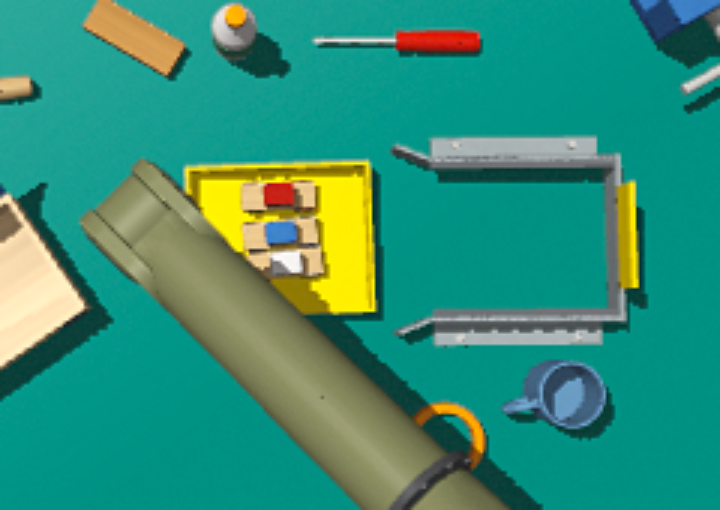

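```bash
python3 - <<'E'
from h import *
o=down(DY+180)
for y in (-.12,-.17,-.22,-.28,-.33,-.362):
    C=DK+np.array([0,0]); C[1]=y; C[0]=DK[0]+(DK[1]-y)*np.tan(np.radians(.25))*-1*-1*0+ (y-DK[1])*.0044
    r=env.servo_line(hp(C,DY),o,.07,f_stop=15); s=st(y,r); 
    if r: print(s['ee_pos'],hp(C,DY)); break
tray_pose()
E
```

```text
-0.12 False t 42.1 gap 0.0068 F [0.6 4.8 8.3]
-0.17 False t 42.9 gap 0.0071 F [1.1 4.7 9.3]
-0.22 False t 43.8 gap 0.007 F [-0.1  5.3  8.7]
-0.28 False t 44.8 gap 0.0069 F [0.4 5.  9.1]
-0.33 False t 45.7 gap 0.007 F [-0.6  6.2 10.1]
-0.362 False t 46.3 gap 0.0068 F [0.9 3.8 9.2]
tray 0.5119 -0.315 [0.174 0.137] -181.87
```

```bash
python3 - <<'E'
from h import *
p=env.sense()['ee_pos']; print(p)
print(env.servo_line([p[0],p[1]-.010,.037],None,.02,f_stop=12)); s=st('push'); print(s['ee_pos'])
claw.gripper_to(.030); st('open')
p=env.sense()['ee_pos']; env.servo_line(p+[0,0,.1],None,.2)
env.movep([.505,-.25,.31],down(88)); env.dwell(.3)
p,d,c=shot('wrist','w6.png'); P=pts(d,c)
show(blobs(P,p,DK,DY,.1,.08,.046,.07,.02))
hsv=cv2.cvtColor(p,cv2.COLOR_RGB2HSV); z=P[...,2]
y=(hsv[...,0]>20)&(hsv[...,0]<35)&(hsv[...,1]>120)&(d>0)&(z>.034)&(z<.046)&(P[...,1]<-.2)&(P[...,1]>-.49)
q=P[y]; print('yrange',np.percentile(q[:,1],[0.5,1,99,99.5]), 'xr',np.percentile(q[:,0],[1,99]))
for x0 in (.44,.47,.51,.55,.58):
    k=q[abs(q[:,0]-x0)<.012]; k=k[k[:,1]>-.3]; print(x0,len(k),k[:,1].max() if len(k) else None)
g=P[(d>0)&(z>.025)&(z<.05)&(P[...,1]>-.24)&(P[...,1]<-.17)&(abs(P[...,0]-.513)<.06)]; print('handle',len(g),np.percentile(g[:,1],[1,50,99]),g[:,0].mean())
E
```

```text
[ 0.51336099 -0.2151454   0.03800319]
True
push t 46.7 gap 0.0073 F [-0.3  0.3  3.4]
[ 0.5135098  -0.21620241  0.0380426 ]
open t 47.0 gap 0.0301 F [0.2 0.2 0. ]
{'xy': [0.006, -0.029], 'size': [0.036, 0.027], 'ang': 3.71, 'chas': [0.005, -0.025], 'csize': [0.091, 0.046], 'cang': 3.987, 'rgb': [237, 237, 238], 'z': 0.054}
{'xy': [0.001, 0.007], 'size': [0.036, 0.027], 'ang': 4.998, 'chas': [0.003, 0.002], 'csize': [0.091, 0.046], 'cang': 3.857, 'rgb': [43, 91, 177], 'z': 0.054}
{'xy': [0.001, 0.052], 'size': [0.036, 0.027], 'ang': 0.063, 'chas': [0.0, 0.049], 'csize': [0.089, 0.042], 'cang': -0.728, 'rgb': [163, 28, 25], 'z': 0.054}
yrange [-0.46951502 -0.46931037 -0.25102494 -0.25092309] xr [0.43225329 0.59864713]
0.44 72 -0.25073989068062913
0.47 84 -0.2507141989787357
0.51 69 -0.25091689864712335
0.55 70 -0.250999600661944
0.58 59 -0.2510757448114778
handle 995 [-0.23915056 -0.2181259  -0.21168285] 0.5085432567537249
```

View pics/w6.png

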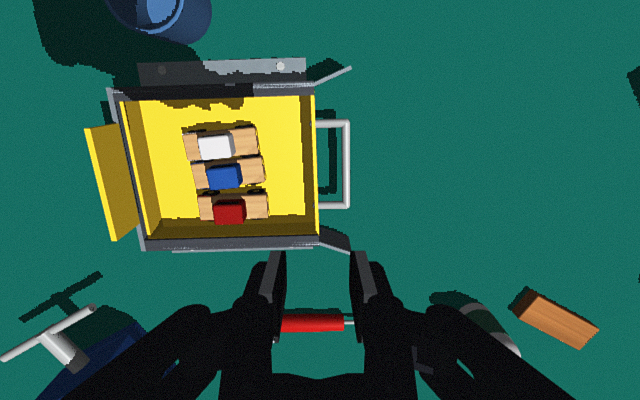

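```bash
cat >> h.py <<'E'
def hand2(th,dz=0):
    t=np.radians(th); return box(.08-.195*np.cos(t)+.004*np.sin(t),0,.071+.195*np.sin(t)+.004*np.cos(t)+dz)
E
python3 - <<'E'
from h import *
o=down(BY,10)
env.movep(hand2(120.3,.10),o)
p,d,c=shot('wrist','w7.png'); P=pts(d,c); t=hand2(120.3)
g=P[(d>0)&(P[...,2]>.225)&(P[...,2]<.27)&(np.hypot(P[...,0]-t[0],P[...,1]-t[1])<.09)]
print('bar pts',len(g),g.mean(0) if len(g) else 0,'expected',t)
print(env.servo_line(hand2(120.3),o,.12,f_stop=8)); claw.gripper_to(0,40); s=st('grip')
if s['finger_gap']>.006:
    for th in range(110,-1,-10):
        r=env.servo_line(hand2(th),o,.12,f_stop=20 if th<20 else None); s=st(th,r)
        if s['finger_gap']<.006: print('LOST'); break
E
```

```text
bar pts 2299 [0.56820045 0.42505191 0.23982804] expected [0.57300416 0.42073846 0.23734402]
False
grip t 52.5 gap 0.0087 F [-2.3 -1.3  4.8]
110 False t 53.0 gap 0.0086 F [2.1 2.7 7.2]
100 False t 53.4 gap 0.0082 F [3.  2.2 7.6]
90 False t 53.8 gap 0.0086 F [-0.3  2.4  7.7]
80 False t 54.3 gap 0.0085 F [-1.8  0.1  6.5]
70 False t 54.7 gap 0.0084 F [-0.9  1.3  2.9]
60 False t 55.1 gap 0.008 F [-0.5  2.9 -0.6]
50 False t 55.6 gap 0.0083 F [-0.1  4.1 -3. ]
40 False t 56.0 gap 0.008 F [ 0.2  5.2 -3.4]
30 False t 56.4 gap 0.0085 F [-0.   4.1 -1.4]
20 False t 56.9 gap 0.0085 F [-2.   2.6 -0.4]
10 False t 57.3 gap 0.0084 F [-3.1  1.7 -0.7]
0 False t 57.7 gap 0.0084 F [-3.8 -1.1 -0.7]
```

```bash
python3 - <<'E'
from h import *
claw.gripper_to(.030); p=env.sense()['ee_pos']; o=down(BY,10)
env.servo_line(p+[0,0,.12],o,.15)
env.movep([.30,.45,.33],o) if ik([.30,.45,.33],o) is not None else print('stay')
env.dwell(.5); p,d,c=shot('wrist'); 
p,d,c=shot('top','top9.png'); P=pts(d,c)
hsv=cv2.cvtColor(p,cv2.COLOR_RGB2HSV); a=np.radians(BY); D=P[...,:2]-BX; x=D[...,0]*np.cos(a)+D[...,1]*np.sin(a); y=-D[...,0]*np.sin(a)+D[...,1]*np.cos(a)
for x0 in (-.06,0,.06):
    m=(abs(x-x0)<.015)&(abs(y)<.12)&(hsv[...,0]>100)&(hsv[...,0]<125)&(P[...,2]<.2); print(x0,m.sum(),np.median(P[m][:,2]) if m.any() else None)
q=np.vstack([cv2.resize(cv2.imread('pics/top9.png')[110:310,150:480],(640,388)) ]); cv2.imwrite('pics/c9.png',q); st()
E
```

```text
-0.06 595 0.07927200035257176
0 588 0.07982983238041785
0.06 586 0.07923371022666104
t 60.6 gap 0.0297 F [-0.3  0.5 -0.6]
```

View pics/c9.png

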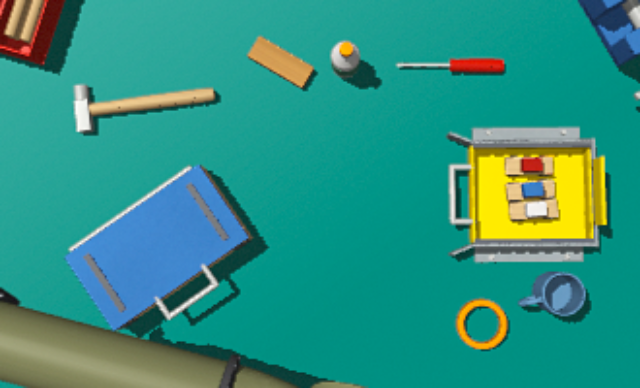

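```bash
python3 -c "
from h import *
job.sign_off(); st('end')"
```

```text
the job is handed in; nothing more can be done
the job is handed in; nothing more can be done
```

The job is finished and handed in at about 61 s of the 208 s allowed; `sign_off` gives no verdict.

**What I did:** I opened the lid past upright by its handle and let it fall to its stop. Three cars were in the box (white, blue and red). I lifted each one out and stood it on its wheels in the tray. I then squared the tray up by its handle, slid it into the dock until the push met the back stop, and closed the lid while holding its handle.

**Last checks:**
- **Tray:** its front wall is at y = -0.251 m all along its width, which puts it about 1 mm from fully home by my dock measurement, and square to the dock.
- **Cars:** after docking, all three cab tops were at 0.054 m, so the cars stand on the tray floor. Their positions in the tray were unchanged by the slide.
- **Lid:** it lies flat, with its top at 0.079–0.080 m at three places.
- **Bystanders:** in the final top picture they look unmoved; I did not measure them again.
- **Robot:** it stands clear and touches nothing.

**What disagreed:**
- **White car:** it was found about 22 mm from where I put it, turned about 4° and close against the blue car. It was upright and inside the limits, so I left it. This was probably the announced knock.
- **Tray reading:** the top camera's tray measurement was unusable once the tray was in the dock, because the arm and the dock's lips hid its rim. I used the wrist camera instead.

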